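# Find the hidden notch and unbolt the slice rack

### The arm

A 7-joint arm with a two-finger parallel gripper is mounted at the origin on the work surface. World frame = base frame: x ahead of the robot, y to its left, z up, the work surface at z = 0. Lengths are in m, angles in rad, forces in N, time in s.
With the tool pointing down it reaches from about 0.35 to 0.9 m from the base axis. Payload 19.9 kg.
Tool frame: the origin (TCP) lies on the centre line of the jaws, within the pads' length; the fingertips stand 22 mm ahead of it and the grasp point (between the pads) lies 3 mm ahead of it; z points along the fingers, y is the line along which they close (so a half turn about z gives the same grasp; the last joint's range is limited). The gripper opens to 85 mm and grips with 20 to 120 N. Pads are 22 mm wide; open, the fingers measure 114 mm over their backs; the gripper's body (76 mm by 85 mm) begins 54 mm behind the grasp point. The pads swing forward as they close: fully open they stand 13 mm farther back than shut.
Start: joints at [-1.21, 0.417, -0.01, 1.614, 0.005, 1.111, -0.053], TCP at [0.245, 0.575, 0.253] pointing down, gripper open.
Joint ranges: [-2.81, 2.81], [-0.39, 2.02], [-1.27, 1.25], [0.06, 2.57], [-1.19, 4.33], [0.19, 2], [-2.82, 2.82]. Speed limits (rad/s): [1.89, 1.89, 2.39, 2.39, 3.01, 3.01, 3.01].

### API

Orientations are given as [roll, pitch, yaw] about the fixed x, y, z axes, in that order (R = Rz(yaw) Ry(pitch) Rx(roll)).
In Python, from rig import manip gives the robot as it stands.
- The arm moves only by the tool servo_tool, never from a script. Its argument "commands" is a list that holds one entry, the list of rows, each a list of 7 numbers: the shift along the tool's x, y, z in cm, then the turn, a rotation vector about the tool's x, y, z in degrees, then the opening, from -1 (shut) to 1 (fully open), so that 0 is half open. A call has exactly 8 rows; each row is the pose to reach, as a shift and turn from the pose commanded when the call began, along the tool's axes at that moment; what a row does not reach only later rows make up. A row lasts 1/10 s, in which the tool goes at most 50 mm and 8.59 degrees, less where a joint would pass 70% of its speed; a pose out of reach is approached as far as the arm can. A call with a gripper value outside its range is refused whole. The fingers move at their own pace and stop on an object; the grip force is fixed at half the most. Time passes only in rows, so rows that repeat a pose let the fingers close, or fill a call up. It gives the time, the measured TCP pose, the force, the opening and the grip force at its end, in the units of the state.
- manip.read_state(): the state, without advancing time (a new reading comes with each control period).
- manip.get_image(name): name is "scene" or "top"; returns (picture, depth): 420x560x3 uint8, red, green, blue; 420x560 float32, m along the optical axis (not along the pixel's ray), 0 where there is no reading.
- manip.calibration(name): a dict with "intrinsics" (3x3 intrinsics, pixels), "world_from_camera" (4x4, takes a point from camera to world coordinates). Camera axes: x right, y up, looking along -z (the intrinsics and any distortion apply to the point x, -y, -z); pixel columns grow to the right and rows downward; lengths in m; the calibration is good to about 2 mm. A picture is of the moment at which its call begins. calibration takes no time and is no camera call.
- manip.job_done(): hands the job in; it is judged then, once.
The state is a dict: "time_s": time; "joint_positions": joint angles; "qd": joint speeds; "joint_efforts": joint torques, N m; "position": TCP position; "eef_rot": TCP orientation; "force": force on the tool from outside, world axes, zero at the start; "moment": the same for the moment, N m; "grip_width": finger opening in m; "grasp_force": force on a finger pad.
Only numpy, scipy, OpenCV 4.12 (cv2) and the standard library are available. Lean on these libraries where they do the work, as an engineer would, in place of code of your own. Each camera call takes 0.05 s, during which the arm holds its last target. There are 200 camera calls.

### The job

The rack with the stone slices is bolted to its stand. Turn the lock's knob slowly clockwise until you feel it stop dragging and pull into its hidden notch, let go so that it settles there, then gently draw the brass bolt by its peg all the way out of the rack, into the lock case. Never force the bolt while the lock still blocks it, and leave the specimens and the tools lying around undisturbed.

Things in the scene. Friction and masses are not known exactly. Their poses are not given: they have to be found in the camera images.
- stand: beech stand fixed on a 30 mm high step: plank 115 (x) x 300 (y) x 14 mm, origin under its centre, x away from its front, y along it towards the lock, z up. On the -y half the slotted rack (y -150 to -48 mm, x -50 to 50 mm, 58 mm high; its slices reach 120 mm). Between rack and lock case (y -48 to +48 mm) only the bolt's bar bridges the gap
- lockcase: wooden lock case, 94 x 94 x 46 mm, fixed on the stand's +y half; origin under its centre, 14 mm above the stand's origin at y = +95 mm, axes as the stand's. The knob turns on its top. Inside, out of sight, a spring plunger rides on a disc turned by the knob and blocks the bolt until the disc's notch comes under it
- dial (a joint): knob angle, 0 to 1.75 rad, grows clockwise from above; starts below 0.25. The hidden notch's bottom lies anywhere from 0.6 to 1.4. Off it the turning knob drags with 0.15 N m (+-0.15 while paused). Over the last 0.25 rad before the bottom it turns to a clockwise pull growing to 0.4 N m or more; beyond the bottom it resists by over 1 N m. Let go while it pulls, it settles in the bottom
- dial_grip (a point): point on the knob's vertical axis at the height to grip, 90 mm above the stand's origin. The knob's grip is an upright bar 44 mm long (this point's x), 12 mm thick (its y), rising from 18 mm below to 11 mm above this point, over a 48 mm round skirt
- bolt: brass bolt: bar 12 mm wide, 8 mm high, along the stand's y, with an upright peg 12 mm in diameter reaching 37 mm above the bar's underside. Origin on the peg's axis at that underside, 45 mm above the stand's origin, axes as the stand's. Shut, it is at y = -5 mm in the stand's frame; it slides 30 mm towards +y to a dead stop, dragging with 1.5 N and staying put; while blocked it stops after 1 mm
- agate: green agate slice, upright disc 88 mm across and 10 mm thick, loose in the rack's rear slot; origin at its lowest point (bystander)
- petrified: brown petrified wood slice, upright disc 76 mm across and 10 mm thick, loose in the rack's front slot; origin at its lowest point (bystander)
- selenite: selenite wand, 100 x 22 x 18 mm high, lying; origin under its centre (bystander)
- copperchunk: lump of copper, about 40 x 35 x 38 mm high; origin under its centre (bystander)
- streakplate: white ceramic streak plate 50 x 50 x 8 mm, lying flat; origin under its centre (bystander)
- lens: folding hand lens, 22 mm radius disc with a 52 mm handle plate towards its -x, 10 mm thick; origin under the disc (bystander)
- pyrite: pyrite crystal cluster about 35 mm; origin under its centre (bystander)

How it is judged:
By the outcome, as a careful person would: the job done as asked, in the order asked, and still so for the second after the job is handed in, with the robot touching nothing.
It also fails if it takes over 61 s, if anything falls off the work surface, if the arm or the gripper's body presses on something with over 40 N, if the wrist force passes 120 N, or if a joint passes its speed limit or range.

## Working session

There is one attempt and no reset: what is moved stays moved. The work goes in short steps, Python scripts to look and compute and a tool call to move; the robot and the scene stay as the last step left them, time stands still between calls to the robot, and variables do not carry over. Pictures are saved under pics/ and viewed, at most 10 in all, crops included, and the job is handed in when it is done.

Besides the shell and the picture viewer there is one more tool, called after "Request:" by a JSON object that holds its "api" and its "payload", one argument or row to a line. servo_tool: Moves the arm, as the interface text tells. Its arguments: {"type":"object","properties":{"commands":{"type":"array","items":{"type":"array","items":{"type":"array","items":{"type":"number"}}}}},"required":["commands"]}

```bash
ls && mkdir -p pics
python3 - <<'E'
from rig import manip
import cv2,numpy as np
for n in("scene","top"):
    im,d=manip.get_image(n); c=manip.calibration(n)
    np.savez(f"{n}.npz",im=im,d=d,K=c["intrinsics"],T=c["world_from_camera"])
    cv2.imwrite(f"pics/{n}0.png",im[:,:,::-1]); print(n,c)
s=manip.read_state(); print(s)
E
```

```text
pics
scene {'intrinsics': array([[404.32887451,   0.        , 284.47562118],
       [  0.        , 404.32887451, 210.46447047],
       [  0.        ,   0.        ,   1.        ]]), 'world_from_camera': array([[ 0.86745093, -0.30115895,  0.39602041,  0.87250736],
       [ 0.49737863,  0.50577363, -0.70484575, -0.58499665],
       [ 0.01197393,  0.80839119,  0.58852384,  0.64926722],
       [ 0.        ,  0.        ,  0.        ,  1.        ]])}
top {'intrinsics': array([[459.65772843,   0.        , 267.82134955],
       [  0.        , 459.65772843, 207.69618082],
       [  0.        ,   0.        ,   1.        ]]), 'world_from_camera': array([[-0.02200529,  0.99395349, -0.10757431,  0.42972359],
       [-0.99969034, -0.02062554,  0.01392193,  0.03816796],
       [ 0.01161897,  0.10784735,  0.99409957,  0.99927054],
       [ 0.        ,  0.        ,  0.        ,  1.        ]])}
{'time_s': 0.1, 'joint_positions': array([-1.20948118,  0.41792569, -0.01027331,  1.61409439,  0.00468769,
        1.11068701, -0.05300634]), 'qd': array([ 0.00053166, -0.00078941,  0.00021168, -0.00224074,  0.00134458,
        0.00206527, -0.00015895]), 'joint_efforts': array([ 5.14330372e-05, -8.65823293e+01,  6.79388568e-01, -4.35637987e+01,
        1.90730958e-02,  4.81510564e-03,  2.97704082e-05]), 'position': array([0.24491682, 0.57471312, 0.25272406]), 'eef_rot': array([-3.14050514e+00,  8.61358136e-05,  2.73874650e+00]), 'force': array([ 0.76933106,  0.52468871, -0.45952199]), 'moment': array([-0.03387295,  0.02291196, -0.03177016]), 'grasp_force': 0.0, 'grip_width': 0.08550193671561034}
```

View pics/scene0.png

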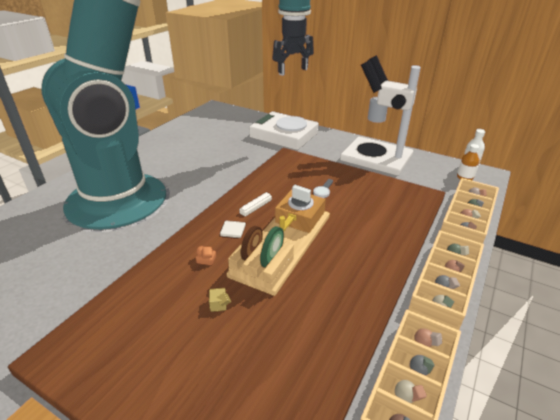

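View pics/top0.png

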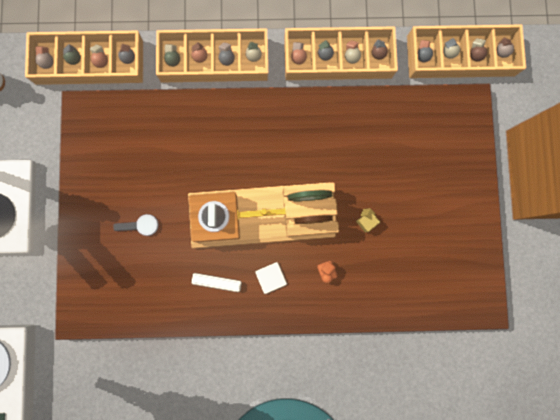

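The scene view has the stand at about (280,235). In the top view it spans about (190-338, 185-247), with the knob's white bar near (212,214), the yellow bolt near (262,213), and tools around it. I'll zoom in on both views.

```bash
cat > h.py <<'E'
import numpy as np,cv2
def load(n): return np.load(f"{n}.npz")
def ray(c,u,v):
    K,T=c["K"],c["T"]; d=np.array([(u-K[0,2])/K[0,0],-(v-K[1,2])/K[1,1],-1]); return T[:3,3],T[:3,:3]@d
def onz(c,u,v,z):
    o,d=ray(c,u,v); return o+d*(z-o[2])/d[2]
def two(c1,p1,c2,p2):
    o1,d1=ray(c1,*p1);o2,d2=ray(c2,*p2)
    s=np.linalg.lstsq(np.c_[d1,-d2],o2-o1,rcond=None)[0]; a,b=o1+s[0]*d1,o2+s[1]*d2
    return (a+b)/2,np.linalg.norm(a-b)
def cloud(c):
    d=c["d"];v,u=np.indices(d.shape);K,T=c["K"],c["T"]
    P=np.stack([(u-K[0,2])/K[0,0]*d,-(v-K[1,2])/K[1,1]*d,-d],-1); return P@T[:3,:3].T+T[:3,3]
E
python3 - <<'E'
from h import *
a=load("top")["im"][175:255,180:345,::-1]; b=load("scene")["im"][170:295,215:345,::-1]
a=cv2.resize(a,None,fx=4.8,fy=4.8,interpolation=2); b=cv2.resize(b,None,fx=4.7,fy=4.7,interpolation=2)
cv2.imwrite("pics/t1.png",a);cv2.imwrite("pics/s1.png",b);print(a.shape,b.shape)
c=load("top");P=cloud(c)
for v in range(180,256,4): print(v,[int(1000*z) for z in P[v,186:344:6,2]])
E
```

```text
(384, 792, 3) (588, 611, 3)
180 [26, 30, 32, 27, 31, 34, 29, 28, 33, 29, 29, 30, 28, 30, 28, 31, 32, 34, 31, 29, 33, 29, 29, 29, 32, 29, 28]
184 [28, 27, 29, 28, 27, 28, 29, 29, 32, 30, 28, 30, 31, 30, 31, 28, 33, 28, 29, 32, 86, 87, 88, 88, 86, 27, 29]
188 [31, 29, 29, 27, 29, 25, 32, 29, 31, 27, 30, 43, 48, 43, 44, 47, 46, 86, 88, 87, 86, 88, 89, 88, 88, 31, 32]
192 [29, 30, 41, 47, 45, 43, 90, 89, 88, 46, 44, 999, 42, 47, 45, 44, 46, 87, 137, 144, 148, 150, 149, 144, 125, 33, 32]
196 [29, 90, 90, 88, 89, 91, 88, 91, 91, 46, 42, 41, 42, 44, 41, 43, 47, 119, 135, 146, 141, 132, 123, 117, 108, 32, 30]
200 [25, 91, 92, 88, 88, 91, 87, 92, 90, 43, 48, 43, 42, 43, 45, 43, 45, 98, 91, 87, 79, 88, 88, 89, 90, 30, 31]
204 [26, 88, 89, 91, 131, 103, 95, 92, 88, 47, 41, 45, 43, 47, 46, 47, 47, 89, 87, 87, 87, 87, 87, 88, 86, 31, 31]
208 [29, 88, 90, 102, 131, 100, 97, 86, 89, 44, 46, 43, 45, 44, 43, 45, 83, 88, 87, 86, 87, 86, 88, 90, 89, 29, 30]
212 [27, 87, 88, 103, 131, 102, 103, 90, 999, 87, 83, 83, 81, 112, 83, 84, 84, 88, 87, 85, 87, 88, 87, 89, 91, 85, 28]
216 [34, 88, 93, 102, 999, 1
[... 424 characters left out ...]
9, 86, 89, 89, 92, 29]
232 [29, 89, 88, 89, 91, 89, 87, 89, 90, 42, 47, 44, 46, 43, 43, 43, 44, 90, 89, 89, 88, 89, 87, 88, 86, 63, 31]
236 [27, 89, 94, 93, 91, 87, 89, 91, 89, 46, 47, 42, 44, 45, 44, 46, 42, 53, 39, 45, 47, 44, 43, 42, 44, 29, 31]
240 [32, 90, 90, 88, 86, 68, 46, 43, 43, 46, 48, 43, 45, 46, 44, 42, 44, 34, 28, 30, 31, 29, 35, 32, 29, 30, 33]
244 [30, 44, 43, 48, 43, 44, 43, 44, 43, 29, 29, 33, 29, 29, 31, 27, 31, 33, 35, 29, 31, 29, 31, 30, 28, 30, 29]
248 [29, 30, 31, 35, 32, 28, 29, 29, 31, 33, 29, 27, 29, 32, 31, 29, 32, 29, 27, 26, 29, 34, 30, 32, 31, 31, 34]
252 [29, 29, 28, 30, 29, 30, 28, 31, 32, 29, 34, 31, 30, 31, 28, 31, 32, 28, 30, 29, 27, 30, 32, 30, 30, 32, 30]
```

View pics/t1.png

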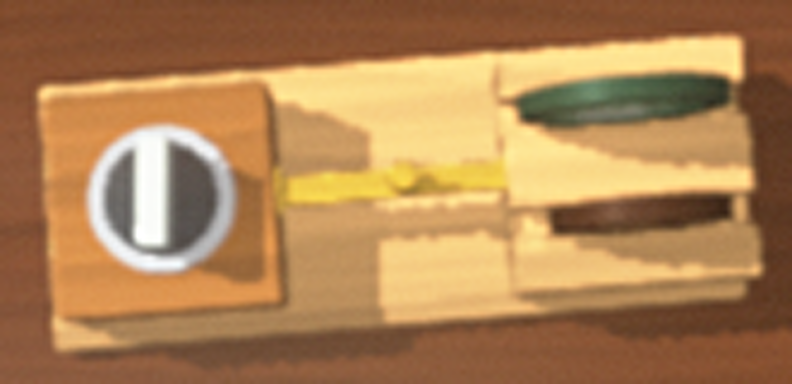

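View pics/s1.png

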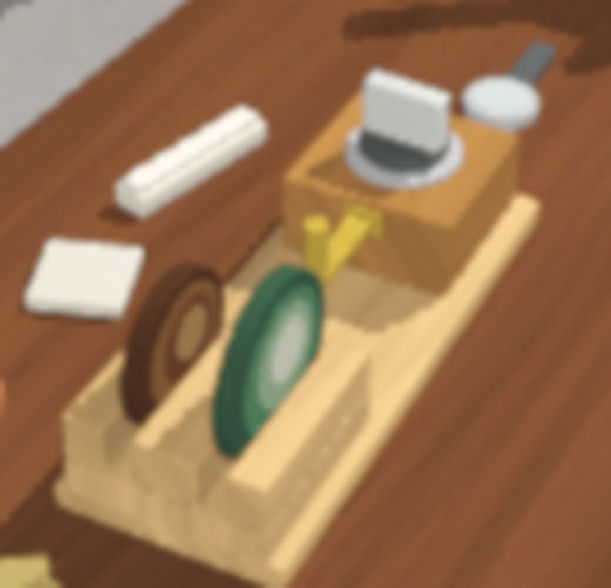

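t1 shows the knob bar at crop (151,192), which is full-image (211.5,215). The bolt's peg is at crop (407,175), full-image (264.8,211.5). In s1 the peg top is at crop (316,222) and the centre of the bar's top edge at about (407,85).

Run:
```python
from h import *
t,s=load("top"),load("scene")
f=lambda u,v:(180+(u+.5)/4.8-.5,175+(v+.5)/4.8-.5)
g=lambda u,v:(215+(u+.5)/4.7-.5,170+(v+.5)/4.7-.5)
print("peg",two(t,f(406,177),s,g(316,222)),onz(t,*f(406,177),.112),onz(s,*g(316,222),.112))
print("knob",two(t,f(151,192),s,g(407,85)),onz(t,*f(151,192),.131),onz(s,*g(407,85),.131))
im=t["im"].astype(int)
m=np.zeros(im.shape[:2],np.uint8); sub=(im.min(2)>165)&(np.ptp(im,2)<40)
# bar: white & depth height
P=cloud(t); m[195:235,200:225]=((P[...,2]>.121)&(P[...,2]<.145))[195:235,200:225]
v,u=np.nonzero(m); r=cv2.minAreaRect(np.c_[u,v].astype(np.float32)); print("rect",r,m.sum())
b=cv2.boxPoints(r);w=np.array([onz(t,*q,.131) for q in b]);print(w.round(4))
Q=np.array([onz(t,x,y,.131) for x,y in zip(u,v)])[:,:2];e,V=np.linalg.eigh(np.cov(Q.T));print("cen",Q.mean(0),"dir",np.degrees(np.arctan2(*V[::-1,1])),np.sqrt(12*e))
# scene
Ps=cloud(s);q=Ps[(abs(Ps[...,0]-Q[:,0].mean())<.03)&(abs(Ps[...,1]-Q[:,1].mean())<.04)&(Ps[...,2]>.12)];print("scene bar pts",len(q),q.mean(0),q.min(0),q.max(0))
# lock case top rect
hsv=cv2.cvtColor(t["im"],cv2.COLOR_RGB2HSV)
for nm,lo,hi in(("case+rack",.075,.1),("stand",.037,.2)):
    k=np.zeros(m.shape,np.uint8);k[178:255,183:345]=((P[...,2]>lo)&(P[...,2]<hi))[178:255,183:345]
    if nm!="stand": k[:,245:]=0
    k=cv2.morphologyEx(k,cv2.MORPH_OPEN,np.ones((3,3)))
    if nm!="stand": k=cv2.morphologyEx(k,cv2.MORPH_CLOSE,np.ones((25,25)))
    v,u=np.nonzero(k);r=cv2.minAreaRect(np.c_[u,v].astype(np.float32));z=.09 if nm!="stand" else .044
    w=np.array([onz(t,*c,z) for c in cv2.boxPoints(r)]);print(nm,r,w.round(4).tolist(),w.mean(0))
    d=w[np.argmax(w[:,1])]
# yellow bolt line
y=(hsv[...,0]>20)&(hsv[...,0]<32)&(hsv[...,1]>170)&(hsv[...,2]>150)
y[:205]=0;y[222:]=0;y[:,:236]=0;y[:,290:]=0;v,u=np.nonzero(y)
Q=np.array([onz(t,a,b,.083) for a,b in zip(u,v)]);print("bolt",len(Q),Q.min(0),Q.max(0),np.polyfit(Q[:,1],Q[:,0],1),Q.mean(0))
pk=np.zeros(m.shape,bool);pk[200:222,255:275]=((P[...,2]>.098)&(P[...,2]<.125))[200:222,255:275];print("pegpts",P[pk].round(4).tolist())
```

```text
peg (array([0.51856146, 0.03308132, 0.11329414]), np.float64(0.0004436506925256874)) [0.51850426 0.03295258 0.112     ] [0.51788042 0.03471581 0.112     ]
knob (array([0.51280037, 0.13378402, 0.13196309]), np.float64(0.00032653802612346404)) [0.51275276 0.13380261 0.131     ] [0.51225282 0.13523873 0.131     ]
rect ((211.0, 214.0), (22.0, 6.0), 90.0) 157
[[0.535  0.1394 0.131 ]
 [0.5348 0.128  0.131 ]
 [0.4929 0.1284 0.131 ]
 [0.4931 0.1398 0.131 ]]
cen [0.51369423 0.13392451] dir 179.57193482832133 [0.0130746  0.04363274]
scene bar pts 116 [0.51372724 0.13029409 0.12727831] [0.49041286 0.1255189  0.12009574] [0.5351407  0.13890457 0.13218337]
case+rack ((216.69410705566406, 216.0235137939453), (47.24504470825195, 54.914695739746094), 85.60128784179688) [[0.5577, 0.1848, 0.09], [0.564, 0.0757, 0.09], [0.4699, 0.0701, 0.09], [0.4639, 0.178, 0.09]] [0.51387463 0.12714368 0.09      ]
stand ((262.5029602050781, 214.53823852539062), (54.991390228271484, 147.4106903076172), 85.60128784179688) [[0.568, 0.1935, 0.044], [0.5858, -0.1156, 0.044], [0.4702, -0.1201, 0.044], [0.4534, 0.1851, 0.04
[... 345 characters left out ...]
 [0.5214, 0.0371, 0.1132], [0.5214, 0.0352, 0.1123], [0.5214, 0.0333, 0.1121], [0.5212, 0.0313, 0.1135], [0.5211, 0.0294, 0.1142], [0.5196, 0.0391, 0.112], [0.5193, 0.0372, 0.1142], [0.5193, 0.0352, 0.1138], [0.5192, 0.0333, 0.1141], [0.5192, 0.0314, 0.1138], [0.5192, 0.0294, 0.1135], [0.5177, 0.0392, 0.1111], [0.5174, 0.0372, 0.1135], [0.5174, 0.0353, 0.113], [0.5175, 0.0333, 0.1125], [0.5174, 0.0314, 0.1127], [0.5171, 0.0295, 0.1153], [0.5161, 0.0392, 0.1071], [0.5155, 0.0373, 0.1129], [0.5154, 0.0353, 0.1143], [0.5156, 0.0334, 0.1112], [0.5155, 0.0314, 0.1123], [0.5167, 0.0294, 0.0989], [0.5144, 0.0373, 0.1043], [0.5141, 0.0353, 0.1072], [0.5139, 0.0334, 0.1085], [0.5148, 0.0314, 0.0989]]
```

Request:
{"api": "servo_tool", "payload": {
  "commands": [
    [[-3,-2.2,0.2,0,0,0,0],[-6,-4.4,0.5,0,0,0,0],[-9.5,-6.8,0.8,0,0,0,0],[-13,-9.3,1,0,0,0,0],[-16.5,-11.8,1.3,0,0,0,0],[-20,-14.3,1.6,0,0,0,0],[-23.5,-16.8,1.8,0,0,0,0],[-27,-19.3,2,0,0,0,0]]
  ]
}}

```text
time_s: 0.9
position: [0.4182, 0.2899, 0.2331]
eef_rot: [-3.141, -0.0, 2.739]
force: [1.1, 0.9, -0.2]
grip_width: 0.0426
grasp_force: 0.0
```

Request:
{"api": "servo_tool", "payload": {
  "commands": [
    [[-3,-2.2,0.2,0,0,-3,0],[-6,-4.4,0.5,0,0,-7,0],[-9,-6.5,0.8,0,0,-11,0],[-12,-8.7,1,0,0,-15,0],[-14,-10,1.2,0,0,-19,0],[-14.9,-10.8,1.3,0,0,-22.3,0],[-14.9,-10.8,1.3,0,0,-22.3,0],[-14.9,-10.8,1.3,0,0,-22.3,0]]
  ]
}}

```text
time_s: 1.7
position: [0.5121, 0.1342, 0.2201]
eef_rot: [-3.142, -0.001, 3.126]
force: [0.4, 0.9, -0.0]
grip_width: 0.0425
grasp_force: 0.0
```

Request:
{"api": "servo_tool", "payload": {
  "commands": [
    [[-0.1,0,2,0,0,0,0],[-0.1,0,4,0,0,0,0],[-0.1,0,5.5,0,0,0,0],[-0.1,0,6.5,0,0,0,0],[-0.1,0,7.3,0,0,0,0],[-0.1,0,8,0,0,0,0],[-0.1,0,8.5,0,0,0,0],[-0.1,0,8.5,0,0,0,0]]
  ]
}}

```text
time_s: 2.5
position: [0.5133, 0.1338, 0.1349]
eef_rot: [-3.141, -0.0, 3.128]
force: [0.5, -0.5, -0.2]
grip_width: 0.0428
grasp_force: 0.0
```

Run:
```python
from rig import manip
import cv2,numpy as np
o=[]
for n,(a,b,c,d) in{"top":(170,250,180,300),"scene":(130,250,240,360)}.items():
    im,dd=manip.get_image(n); k=manip.calibration(n)
    np.savez(f"{n}2.npz",im=im,d=dd,K=k["intrinsics"],T=k["world_from_camera"])
    o.append(cv2.resize(im[a:b,c:d,::-1],(390,390*(b-a)//(d-c)),interpolation=2))
h=max(x.shape[0] for x in o);cv2.imwrite("pics/g1.png",np.hstack([cv2.copyMakeBorder(x,0,h-x.shape[0],0,0,0) for x in o]))
s=manip.read_state();print(s["position"],s["force"],s["moment"],s["joint_positions"])
```

```text
[0.51360944 0.13380576 0.13556615] [-0.20114435 -0.16241661  0.95814111] [ 0.00305407 -0.01702152  0.02839165] [-0.45245846  0.40342694  0.1698613   1.95434758 -0.09333348  0.7909172
  1.32676653]
```

View pics/g1.png

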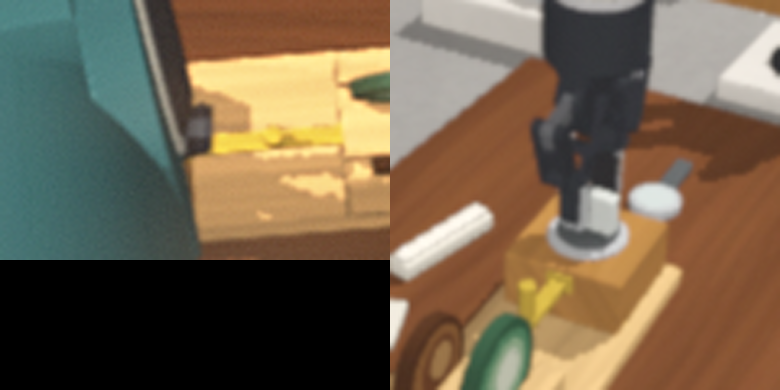

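The left panel is mostly hidden by the arm. The right panel shows the open fingers straddling the white knob bar at about (590,210), clear of the peg at (527,297). Closing now.

Request:
{"api": "servo_tool", "payload": {
  "commands": [
    [[0,0,0,0,0,0,-0.3],[0,0,0,0,0,0,-0.5],[0,0,0,0,0,0,-0.6],[0,0,0,0,0,0,-0.8],[0,0,0,0,0,0,-1],[0,0,0,0,0,0,-1],[0,0,0,0,0,0,-1],[0,0,0,0,0,0,-1]]
  ]
}}

```text
time_s: 3.4
position: [0.5136, 0.1343, 0.1357]
eef_rot: [3.141, 0.0, 3.128]
force: [-1.7, 1.2, 4.6]
grip_width: 0.0107
grasp_force: 58.8
```

```bash
cat > st.py <<'E'
from rig import manip
import numpy as np
s=manip.read_state();print(s["time_s"],"pos",s["position"].round(4),"yaw",np.degrees(s["eef_rot"]).round(2),"F",s["force"].round(2),"M",s["moment"].round(3),"w",round(s["grip_width"],4),"q7",s["joint_positions"][6].round(3),"tau",s["joint_efforts"][6].round(3))
E
python3 st.py
```

```text
3.4 pos [0.5136 0.1343 0.1357] yaw [1.7997e+02 3.0000e-02 1.7923e+02] F [-1.72  1.21  4.63] M [ 0.538  0.396 -0.043] w 0.0107 q7 1.327 tau 0.095
```

Request:
{"api": "servo_tool", "payload": {
  "commands": [
    [[0,0,0,0,0,0.6,-1],[0,0,0,0,0,1.2,-1],[0,0,0,0,0,1.8,-1],[0,0,0,0,0,2.4,-1],[0,0,0,0,0,3,-1],[0,0,0,0,0,3.6,-1],[0,0,0,0,0,4.3,-1],[0,0,0,0,0,5,-1]]
  ]
}}

```text
time_s: 4.2
position: [0.5136, 0.1341, 0.1357]
eef_rot: [3.141, 0.0, 3.041]
force: [-2.1, 3.2, 5.5]
grip_width: 0.0105
grasp_force: 59.0
```

```bash
python3 st.py
```

```text
4.2 pos [0.5136 0.1341 0.1357] yaw [1.7997e+02 2.0000e-02 1.7421e+02] F [-2.12  3.23  5.46] M [0.734 0.521 0.152] w 0.0105 q7 1.249 tau 0.249
```

Request:
{"api": "servo_tool", "payload": {
  "commands": [
    [[0,0,0,0,0,0.6,-1],[0,0,0,0,0,1.2,-1],[0,0,0,0,0,1.8,-1],[0,0,0,0,0,2.4,-1],[0,0,0,0,0,3,-1],[0,0,0,0,0,3.6,-1],[0,0,0,0,0,4.3,-1],[0,0,0,0,0,5,-1]]
  ]
}}

```text
time_s: 5.0
position: [0.5136, 0.1341, 0.1357]
eef_rot: [3.141, 0.0, 2.953]
force: [-1.9, 0.7, 5.7]
grip_width: 0.0102
grasp_force: 59.1
```

```bash
python3 st.py
```

```text
5.0 pos [0.5136 0.1341 0.1357] yaw [1.7998e+02 2.0000e-02 1.6921e+02] F [-1.92  0.71  5.67] M [0.227 0.497 0.111] w 0.0102 q7 1.171 tau 0.251
```

Request:
{"api": "servo_tool", "payload": {
  "commands": [
    [[0,0,0,0,0,0.6,-1],[0,0,0,0,0,1.2,-1],[0,0,0,0,0,1.8,-1],[0,0,0,0,0,2.4,-1],[0,0,0,0,0,3,-1],[0,0,0,0,0,3.6,-1],[0,0,0,0,0,4.3,-1],[0,0,0,0,0,5,-1]]
  ]
}}

```text
time_s: 5.8
position: [0.5135, 0.1341, 0.1357]
eef_rot: [3.141, 0.0, 2.866]
force: [-2.0, 1.3, 6.8]
grip_width: 0.0105
grasp_force: 59.1
```

```bash
python3 st.py
```

```text
5.8 pos [0.5135 0.1341 0.1357] yaw [1.7998e+02 1.0000e-02 1.6420e+02] F [-2.02  1.3   6.77] M [0.289 0.532 0.085] w 0.0105 q7 1.094 tau 0.269
```

Request:
{"api": "servo_tool", "payload": {
  "commands": [
    [[0,0,0,0,0,0.6,-1],[0,0,0,0,0,1.2,-1],[0,0,0,0,0,1.8,-1],[0,0,0,0,0,2.4,-1],[0,0,0,0,0,3,-1],[0,0,0,0,0,3.6,-1],[0,0,0,0,0,4.3,-1],[0,0,0,0,0,5,-1]]
  ]
}}

```text
time_s: 6.6
position: [0.5135, 0.1339, 0.1357]
eef_rot: [3.141, 0.0, 2.778]
force: [-3.2, 2.7, 6.7]
grip_width: 0.0103
grasp_force: 59.1
```

```bash
python3 st.py
```

```text
6.6 pos [0.5135 0.1339 0.1357] yaw [1.7998e+02 1.0000e-02 1.5919e+02] F [-3.24  2.66  6.68] M [ 0.403  0.685 -0.042] w 0.0103 q7 1.016 tau 0.382
```

Request:
{"api": "servo_tool", "payload": {
  "commands": [
    [[0,0,0,0,0,0.5,-1],[0,0,0,0,0,1,-1],[0,0,0,0,0,1.5,-1],[0,0,0,0,0,2,-1],[0,0,0,0,0,2.5,-1],[0,0,0,0,0,3,-1],[0,0,0,0,0,3.5,-1],[0,0,0,0,0,4,-1]]
  ]
}}

```text
time_s: 7.4
position: [0.5135, 0.1339, 0.1357]
eef_rot: [3.141, 0.0, 2.709]
force: [-1.8, 0.9, 7.2]
grip_width: 0.0106
grasp_force: 59.2
```

```bash
python3 st.py
```

```text
7.4 pos [0.5135 0.1339 0.1357] yaw [179.98   0.   155.19] F [-1.77  0.87  7.15] M [-0.026  0.724 -0.102] w 0.0106 q7 0.955 tau 0.409
```

Request:
{"api": "servo_tool", "payload": {
  "commands": [
    [[0,0,0,0,0,0.4,-1],[0,0,0,0,0,0.7,-1],[0,0,0,0,0,1.1,-1],[0,0,0,0,0,1.5,-1],[0,0,0,0,0,1.9,-1],[0,0,0,0,0,2.2,-1],[0,0,0,0,0,2.6,-1],[0,0,0,0,0,3,-1]]
  ]
}}

```text
time_s: 8.2
position: [0.5135, 0.1339, 0.1357]
eef_rot: [3.141, -0.0, 2.656]
force: [-3.2, 0.7, 8.6]
grip_width: 0.0103
grasp_force: 59.3
```

```bash
python3 st.py
```

```text
8.2 pos [0.5135 0.1339 0.1357] yaw [179.99  -0.   152.2 ] F [-3.21  0.75  8.63] M [ 0.019  0.78  -0.023] w 0.0103 q7 0.908 tau 0.224
```

Request:
{"api": "servo_tool", "payload": {
  "commands": [
    [[0,0,0,0,0,0.4,-1],[0,0,0,0,0,0.7,-1],[0,0,0,0,0,1.1,-1],[0,0,0,0,0,1.5,-1],[0,0,0,0,0,1.9,-1],[0,0,0,0,0,2.2,-1],[0,0,0,0,0,2.6,-1],[0,0,0,0,0,3,-1]]
  ]
}}

```text
time_s: 9.0
position: [0.5135, 0.1339, 0.1357]
eef_rot: [3.141, -0.0, 2.604]
force: [-3.4, 0.2, 7.4]
grip_width: 0.0106
grasp_force: 59.4
```

```bash
python3 st.py
```

```text
9.0 pos [0.5135 0.1339 0.1357] yaw [ 1.7999e+02 -1.0000e-02  1.4920e+02] F [-3.37  0.16  7.4 ] M [-0.064  0.879 -0.089] w 0.0106 q7 0.862 tau 0.289
```

Request:
{"api": "servo_tool", "payload": {
  "commands": [
    [[0,0,0,0,0,0.4,-1],[0,0,0,0,0,0.7,-1],[0,0,0,0,0,1.1,-1],[0,0,0,0,0,1.5,-1],[0,0,0,0,0,1.9,-1],[0,0,0,0,0,2.2,-1],[0,0,0,0,0,2.6,-1],[0,0,0,0,0,3,-1]]
  ]
}}

```text
time_s: 9.8
position: [0.5134, 0.1339, 0.1357]
eef_rot: [3.142, -0.0, 2.552]
force: [-5.1, -0.6, 9.8]
grip_width: 0.0102
grasp_force: 59.5
```

```bash
python3 st.py
```

```text
9.8 pos [0.5134 0.1339 0.1357] yaw [ 1.8000e+02 -1.0000e-02  1.4621e+02] F [-5.05 -0.61  9.78] M [-0.08   0.976  0.141] w 0.0102 q7 0.816 tau 0.038
```

Request:
{"api": "servo_tool", "payload": {
  "commands": [
    [[0.02,-0.01,0,0,0,0.4,-1],[0.04,-0.03,0,0,0,0.7,-1],[0.04,-0.03,0,0,0,1.1,-1],[0.04,-0.03,0,0,0,1.5,-1],[0.04,-0.03,0,0,0,1.9,-1],[0.04,-0.03,0,0,0,2.2,-1],[0.04,-0.03,0,0,0,2.6,-1],[0.04,-0.03,0,0,0,3,-1]]
  ]
}}

```text
time_s: 10.6
position: [0.5133, 0.1338, 0.1357]
eef_rot: [3.141, 0.001, 2.5]
force: [-1.4, -0.1, 7.3]
grip_width: 0.0105
grasp_force: 59.3
```

```bash
python3 st.py
```

```text
10.6 pos [0.5133 0.1338 0.1357] yaw [1.7997e+02 3.0000e-02 1.4324e+02] F [-1.39 -0.08  7.27] M [-0.15   0.185  0.49 ] w 0.0105 q7 0.77 tau -0.297
```

Request:
{"api": "servo_tool", "payload": {
  "commands": [
    [[0,0,0,0,0,0.4,-1],[0,0,0,0,0,0.7,-1],[0,0,0,0,0,1.1,-1],[0,0,0,0,0,1.5,-1],[0,0,0,0,0,1.9,-1],[0,0,0,0,0,2.2,-1],[0,0,0,0,0,2.6,-1],[0,0,0,0,0,3,-1]]
  ]
}}

```text
time_s: 11.4
position: [0.5131, 0.1338, 0.1357]
eef_rot: [3.141, 0.0, 2.448]
force: [-2.3, -0.9, 7.1]
grip_width: 0.0106
grasp_force: 61.4
```

```bash
python3 st.py
```

```text
11.4 pos [0.5131 0.1338 0.1357] yaw [1.7999e+02 3.0000e-02 1.4027e+02] F [-2.25 -0.89  7.08] M [-0.16   0.361  1.006] w 0.0106 q7 0.724 tau -0.754
```

Request:
{"api": "servo_tool", "payload": {
  "commands": [
    [[0,0,0,0,0,-0.8,-1],[0,0,0,0,0,-1.6,-1],[0,0,0,0,0,-2.5,-1],[0,0,0,0,0,-3.5,-1],[0,0,0,0,0,-4.5,-1],[0,0,0,0,0,-5.5,-1],[0,0,0,0,0,-6.2,-1],[0,0,0,0,0,-7,-1]]
  ]
}}

```text
time_s: 12.2
position: [0.5134, 0.1339, 0.1358]
eef_rot: [3.141, 0.001, 2.57]
force: [-0.5, 1.1, 5.5]
grip_width: 0.0107
grasp_force: 59.0
```

```bash
python3 st.py
```

```text
12.2 pos [0.5134 0.1339 0.1358] yaw [1.7996e+02 3.0000e-02 1.4725e+02] F [-0.53  1.12  5.52] M [ 0.031  0.08  -0.187] w 0.0107 q7 0.832 tau -0.285
```

The knob is now pulling clockwise at 0.19 N m, so I'll let go there.

Request:
{"api": "servo_tool", "payload": {
  "commands": [
    [[0,0,0,0,0,0,-0.7],[0,0,0,0,0,0,-0.5],[0,0,0,0,0,0,-0.3],[0,0,0,0,0,0,0],[0,0,0,0,0,0,0],[0,0,0,0,0,0,0],[0,0,-1,0,0,0,0],[0,0,-2.5,0,0,0,0]]
  ]
}}

```text
time_s: 13.0
position: [0.5127, 0.1336, 0.1606]
eef_rot: [-3.14, -0.001, 2.569]
force: [-0.1, -0.8, 0.3]
grip_width: 0.0425
grasp_force: 0.0
```

Request:
{"api": "servo_tool", "payload": {
  "commands": [
    [[-1,0,-2,0,0,0,0],[-2,0,-4,0,0,0,0],[-4,-2,-6,0,0,0,0],[-6,-4,-7,0,0,0,0],[-7,-7,-7,0,0,0,0],[-8,-10,-7,0,0,0,0],[-8,-12,-7,0,0,0,0],[-8,-12,-7,0,0,0,0]]
  ]
}}

```text
time_s: 13.8
position: [0.5141, -0.0126, 0.2309]
eef_rot: [3.142, 0.0, 2.566]
force: [0.6, 1.0, 0.6]
grip_width: 0.043
grasp_force: 0.0
```

```bash
python3 st.py
python3 - <<'E'
from rig import manip
import cv2,numpy as np
from h import *
o=[]
for n,(a,b,c,d) in{"top":(175,255,180,300),"scene":(160,260,240,340)}.items():
    im,dd=manip.get_image(n); k=manip.calibration(n)
    np.savez(f"{n}3.npz",im=im,d=dd,K=k["intrinsics"],T=k["world_from_camera"])
    o.append(cv2.resize(im[a:b,c:d,::-1],(390,390*(b-a)//(d-c)),interpolation=2))
h=max(x.shape[0] for x in o);cv2.imwrite("pics/g2.png",np.hstack([cv2.copyMakeBorder(x,0,h-x.shape[0],0,0,0) for x in o]))
for n in("top3","scene3"):
    c=load(n);P=cloud(c);m=(abs(P[...,0]-.513)<.03)&(abs(P[...,1]-.134)<.03)&(P[...,2]>.125)&(P[...,2]<.137)
    Q=P[m][:,:2]
    if len(Q)>9: e,V=np.linalg.eigh(np.cov(Q.T));print(n,len(Q),Q.mean(0),np.degrees(np.arctan2(*V[::-1,1]))%180,np.sqrt(12*e))
E
```

```text
13.8 pos [ 0.5141 -0.0126  0.2309] yaw [1.8000e+02 1.0000e-02 1.4703e+02] F [0.59 0.96 0.64] M [-0.014  0.023 -0.006] w 0.043 q7 1.07 tau 0.866
top3 151 [0.51370394 0.13383776] 146.40860572726854 [0.01263452 0.04339506]
scene3 75 [0.51358112 0.13122713] 148.9681895361145 [0.01339424 0.04650612]
```

View pics/g2.png

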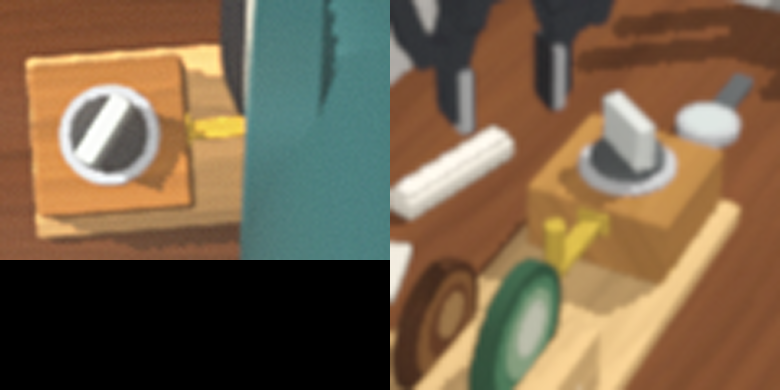

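The top view shows the knob bar settled at 146°, about 33° clockwise of its start. Slices, peg and bar are unchanged. Next is the peg, gripped across the stand.

Request:
{"api": "servo_tool", "payload": {
  "commands": [
    [[0.4,0.8,0,0,0,8,0],[0.8,1.6,0,0,0,16,0],[1.2,2.4,0,0,0,24,0],[1.6,3.2,0,0,0,32,0],[2,4,0,0,0,40,0],[2.1,4.2,0,0,0,48,0],[2.1,4.2,0,0,0,53.7,0],[2.1,4.2,0,0,0,53.7,0]]
  ]
}}

```text
time_s: 14.7
position: [0.5204, 0.0378, 0.2303]
eef_rot: [-3.141, 0.0, 1.633]
force: [0.3, 0.1, -0.2]
grip_width: 0.0426
grasp_force: 0.0
```

```bash
python3 st.py
```

```text
14.7 pos [0.5204 0.0378 0.2303] yaw [-179.99    0.     93.54] F [ 0.29  0.14 -0.21] M [0.005 0.011 0.032] w 0.0426 q7 0.088 tau -3.082
```

Request:
{"api": "servo_tool", "payload": {
  "commands": [
    [[-0.2,-0.1,1.5,0,0,0,0],[-0.4,-0.15,3.5,0,0,0,0],[-0.4,-0.15,5.5,0,0,0,0],[-0.4,-0.15,7,0,0,0,0],[-0.4,-0.15,8,0,0,0,0],[-0.4,-0.15,9,0,0,0,0],[-0.4,-0.15,9.5,0,0,0,0],[-0.4,-0.15,9.5,0,0,0,0]]
  ]
}}

```text
time_s: 15.5
position: [0.519, 0.0322, 0.135]
eef_rot: [-3.141, 0.0, 1.633]
force: [-0.9, -0.1, 0.6]
grip_width: 0.0429
grasp_force: 0.0
```

```bash
python3 st.py
python3 - <<'E'
from rig import manip
import cv2
im,_=manip.get_image("scene");cv2.imwrite("pics/g3.png",cv2.resize(im[150:270,230:350,::-1],(560,560),interpolation=2))
E
```

```text
15.5 pos [0.519  0.0322 0.135 ] yaw [-1.7997e+02  1.0000e-02  9.3560e+01] F [-0.93 -0.09  0.58] M [0.011 0.019 0.001] w 0.0429 q7 0.179 tau 0.196
```

View pics/g3.png

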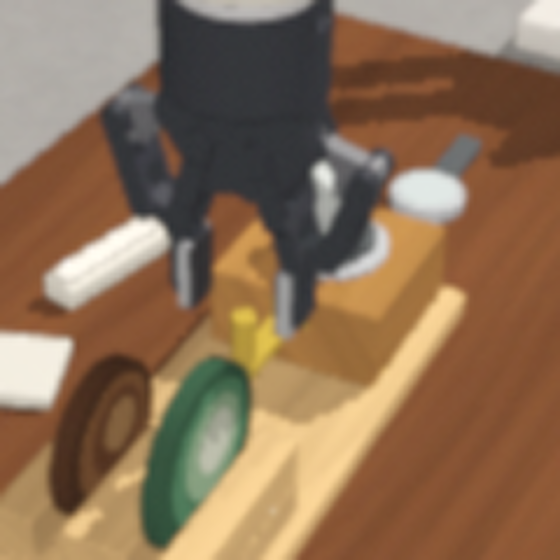

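The open fingers stand on either side of the peg at (245,325), clear of the agate and the knob. I'll lower 2 cm and close.

Request:
{"api": "servo_tool", "payload": {
  "commands": [
    [[0.12,0,0.6,0,0,0,0],[0.12,0,1.2,0,0,0,0],[0.12,0,1.7,0,0,0,0],[0.12,0,2,0,0,0,-0.2],[0.12,0,2,0,0,0,-0.5],[0.12,0,2,0,0,0,-0.8],[0.12,0,2,0,0,0,-1],[0.12,0,2,0,0,0,-1]]
  ]
}}

```text
time_s: 16.35
position: [0.5186, 0.0333, 0.1154]
eef_rot: [-3.141, -0.0, 1.632]
force: [-5.0, -0.5, 3.6]
grip_width: 0.0095
grasp_force: 58.6
```

```bash
python3 st.py
```

```text
16.35 pos [0.5186 0.0333 0.1154] yaw [-179.95   -0.     93.52] F [-5.05 -0.54  3.65] M [-0.156  1.194  0.01 ] w 0.0095 q7 0.195 tau -0.012
```

Request:
{"api": "servo_tool", "payload": {
  "commands": [
    [[0.02,-0.03,0,0,0,0,-1],[0.05,-0.05,0,0,0,0,-1],[0.1,-0.05,0,0,0,0,-1],[0.15,-0.05,0,0,0,0,-1],[0.2,-0.05,0,0,0,0,-1],[0.25,-0.05,0,0,0,0,-1],[0.28,-0.05,0,0,0,0,-1],[0.3,-0.05,0,0,0,0,-1]]
  ]
}}

```text
time_s: 17.15
position: [0.5183, 0.0364, 0.1154]
eef_rot: [-3.142, 0.0, 1.632]
force: [-4.3, -1.3, 5.7]
grip_width: 0.0092
grasp_force: 58.7
```

```bash
python3 st.py
```

```text
17.15 pos [0.5183 0.0364 0.1154] yaw [-180.      0.     93.52] F [-4.34 -1.29  5.73] M [-0.344  0.877  0.003] w 0.0092 q7 0.189 tau 0.006
```

The bolt has moved 3 mm with only 1.3 N resistance, so it is unlocked. I'll carry on drawing it.

Request:
{"api": "servo_tool", "payload": {
  "commands": [
    [[0.25,-0.01,0,0,0,0,-1],[0.5,-0.02,0,0,0,0,-1],[0.8,-0.02,0,0,0,0,-1],[1.1,-0.02,0,0,0,0,-1],[1.4,-0.02,0,0,0,0,-1],[1.7,-0.02,0,0,0,0,-1],[2,-0.02,0,0,0,0,-1],[2.2,-0.02,0,0,0,0,-1]]
  ]
}}

```text
time_s: 17.95
position: [0.517, 0.0586, 0.1154]
eef_rot: [3.141, 0.0, 1.632]
force: [-0.4, -2.2, 4.9]
grip_width: 0.0093
grasp_force: 58.7
```

```bash
python3 st.py
```

```text
17.95 pos [0.517  0.0586 0.1154] yaw [179.97   0.    93.53] F [-0.39 -2.23  4.93] M [-0.328  0.095 -0.049] w 0.0093 q7 0.144 tau 0.089
```

Request:
{"api": "servo_tool", "payload": {
  "commands": [
    [[0.05,0,0,0,0,0,-1],[0.1,0,0,0,0,0,-1],[0.15,0,0,0,0,0,-1],[0.2,0,0,0,0,0,-1],[0.25,0,0,0,0,0,-1],[0.3,0,0,0,0,0,-1],[0.35,0,0,0,0,0,-1],[0.4,0,0,0,0,0,-1]]
  ]
}}

```text
time_s: 18.75
position: [0.5167, 0.0624, 0.1154]
eef_rot: [3.141, 0.0, 1.632]
force: [0.9, -0.9, 5.6]
grip_width: 0.0094
grasp_force: 58.7
```

```bash
python3 st.py
```

```text
18.75 pos [0.5167 0.0624 0.1154] yaw [179.97   0.    93.52] F [ 0.87 -0.85  5.64] M [-0.345 -0.131  0.015] w 0.0094 q7 0.136 tau 0.037
```

Moved 29.2 mm so far. I'll inch on to the stop.

Request:
{"api": "servo_tool", "payload": {
  "commands": [
    [[0.02,0,0,0,0,0,-1],[0.04,0,0,0,0,0,-1],[0.06,0,0,0,0,0,-1],[0.08,0,0,0,0,0,-1],[0.1,0,0,0,0,0,-1],[0.12,0,0,0,0,0,-1],[0.12,0,0,0,0,0,-1],[0.12,0,0,0,0,0,-1]]
  ]
}}

```text
time_s: 19.55
position: [0.5167, 0.0633, 0.1154]
eef_rot: [3.141, 0.0, 1.632]
force: [1.3, -3.0, 5.7]
grip_width: 0.0092
grasp_force: 58.7
```

```bash
python3 st.py
```

```text
19.55 pos [0.5167 0.0633 0.1154] yaw [1.7997e+02 2.0000e-02 9.3510e+01] F [ 1.26 -3.    5.74] M [-0.61  -0.172 -0.003] w 0.0092 q7 0.134 tau -0.014
```

Request:
{"api": "servo_tool", "payload": {
  "commands": [
    [[0.02,0,0,0,0,0,-1],[0.04,0,0,0,0,0,-1],[0.06,0,0,0,0,0,-1],[0.08,0,0,0,0,0,-1],[0.08,0,0,0,0,0,-1],[0.08,0,0,0,0,0,-1],[0.08,0,0,0,0,0,-1],[0.08,0,0,0,0,0,-1]]
  ]
}}

```text
time_s: 20.35
position: [0.5167, 0.0633, 0.1154]
eef_rot: [3.141, 0.001, 1.631]
force: [1.8, -7.5, 5.2]
grip_width: 0.0093
grasp_force: 58.8
```

```bash
python3 st.py
```

```text
20.35 pos [0.5167 0.0633 0.1154] yaw [1.7997e+02 6.0000e-02 9.3470e+01] F [ 1.83 -7.47  5.16] M [-1.523 -0.207  0.011] w 0.0093 q7 0.132 tau -0.04
```

That's the dead stop: 30 mm of travel, with force rising and no motion. I'll relax, open and lift away.

Request:
{"api": "servo_tool", "payload": {
  "commands": [
    [[-0.06,0,0,0,0,0,-1],[-0.06,0,0,0,0,0,-0.7],[-0.06,0,0,0,0,0,-0.4],[-0.06,0,0,0,0,0,0],[-0.06,0,0,0,0,0,0],[-0.06,0,0,0,0,0,0],[-0.06,0,-1,0,0,0,0],[-0.06,0,-3,0,0,0,0]]
  ]
}}

```text
time_s: 21.15
position: [0.5158, 0.0635, 0.1453]
eef_rot: [-3.14, 0.001, 1.632]
force: [-0.0, 0.4, -0.1]
grip_width: 0.0428
grasp_force: 0.0
```

Request:
{"api": "servo_tool", "payload": {
  "commands": [
    [[0,0,-3,0,0,0,0],[0,0,-6,0,0,0,0],[0,0,-9,0,0,0,0],[1,-2,-10,0,0,0,0],[4,-4,-10,0,0,0,0],[8,-6,-10,0,0,0,0],[12,-8,-10,0,0,0,0],[16,-8,-10,0,0,0,0]]
  ]
}}

```text
time_s: 21.95
position: [0.4247, 0.2196, 0.2463]
eef_rot: [3.141, -0.001, 1.633]
force: [2.0, -0.8, -0.0]
grip_width: 0.0431
grasp_force: 0.0
```

Request:
{"api": "servo_tool", "payload": {
  "commands": [
    [[3,0,0,0,0,0,0],[6,0,0,0,0,0,0],[9,0,0,0,0,0,0],[12,0,0,0,0,0,0],[14,0,0,0,0,0,0],[15,0,0,0,0,0,0],[15,0,0,0,0,0,0],[15,0,0,0,0,0,0]]
  ]
}}

```text
time_s: 22.75
position: [0.418, 0.3669, 0.2453]
eef_rot: [3.142, 0.001, 1.631]
force: [-0.5, -0.4, -0.2]
grip_width: 0.0428
grasp_force: 0.0
```

```bash
python3 st.py
python3 - <<'E'
from rig import manip
import cv2,numpy as np
from h import *
o=[]
for n,(a,b,c,d) in{"top":(175,295,110,390),"scene":(160,320,190,350)}.items():
    im,dd=manip.get_image(n); k=manip.calibration(n)
    np.savez(f"{n}4.npz",im=im,d=dd,K=k["intrinsics"],T=k["world_from_camera"])
    o.append(cv2.resize(im[a:b,c:d,::-1],(390,390*(b-a)//(d-c)),interpolation=2))
h=max(x.shape[0] for x in o);cv2.imwrite("pics/g4.png",np.hstack([cv2.copyMakeBorder(x,0,h-x.shape[0],0,0,0) for x in o]))
P=cloud(load("top4"))
m=(abs(P[...,0]-.516)<.02)&(P[...,1]>0)&(P[...,1]<.08)&(P[...,2]>.1)&(P[...,2]<.12);print("peg",m.sum(),P[m].mean(0))
m=(abs(P[...,0]-.513)<.03)&(abs(P[...,1]-.134)<.03)&(P[...,2]>.125)&(P[...,2]<.137);Q=P[m][:,:2]
e,V=np.linalg.eigh(np.cov(Q.T));print(np.degrees(np.arctan2(*V[::-1,1]))%180)
E
```

```text
22.75 pos [0.418  0.3669 0.2453] yaw [1.800e+02 4.000e-02 9.345e+01] F [-0.46 -0.43 -0.16] M [0.004 0.023 0.011] w 0.0428 q7 -0.61 tau -0.073
peg 31 [0.51750884 0.06417123 0.11202601]
147.0782301607181
```

View pics/g4.png

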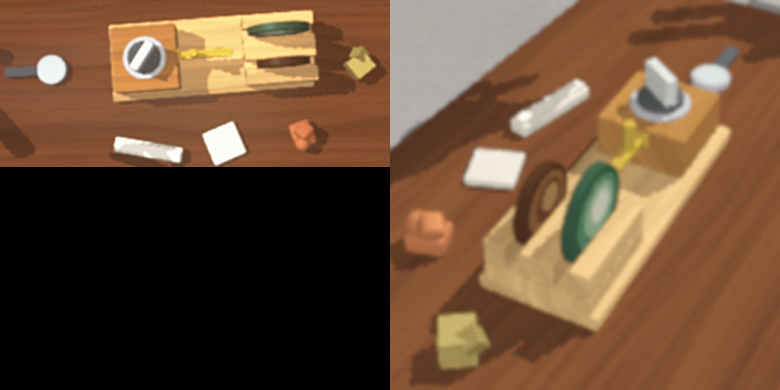

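The peg is now at y=0.064 m (30 mm drawn) and the bar has left the rack. The knob is still in its notch, and the slices and tools haven't moved.

```bash
python3 -c "
from rig import manip
print(manip.job_done())"
```

```text
the job is handed in; nothing more can be done
None
```

The bolt is drawn the full 30 mm to its stop and out of the rack, the specimens and tools look undisturbed, and the job is handed in at about 23 s; the knob was first turned about 7° past its notch (about 1 N m resistance), then eased back and let go, and it settled about 33° clockwise of its start.

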